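# Close the parts pots with their own lids

### The arm

A 7-joint arm with a two-finger parallel gripper is mounted at the origin on the work surface. World frame = base frame: x ahead of the robot, y to its left, z up, the work surface at z = 0. Lengths are in mm, angles in rad, forces in N, time in s.
With the tool pointing down it reaches from about 425 to 875 mm from the base axis. Payload 4.7 kg.
Tool frame: the origin (TCP) lies on the mounting face of the last link; the fingertips stand 173 mm ahead of it and the grasp point (between the pads) lies 155 mm ahead of it; z points along the fingers, y is the direction in which the jaws open and shut (so a half turn about z gives the same grasp; the last joint's range is limited). The gripper opens to 85 mm and grips with 20 to 120 N. Pads are 22 mm wide; open, the fingers measure 114 mm over their backs; the gripper's body (76 mm by 85 mm) begins 54 mm behind the grasp point. The pads swing forward as they close: fully open they stand 13 mm farther back than shut.
Start: joints at [-1.303, 0.321, -0.07, 1.45, 0.023, 1.371, -0.057], TCP at [163.22, 629.179, 404.749] pointing down, gripper open.
Joint ranges: [-2.86, 2.86], [-0.3, 2.09], [-1.38, 1.24], [0.06, 2.45], [-1.56, 4.7], [0.09, 2.05], [-2.69, 2.69]. Speed limits (rad/s): [2.57, 2.57, 3.14, 3.14, 3.14, 3.14, 3.14].

### API

Orientations are given as a 3x3 rotation matrix whose columns are the frame's x, y, z axes.
In Python, from bench import telemetry, eyes, workorder gives the robot as it stands. The module is installed in compiled form; this text tells all that it offers.
- The arm moves only by the shell command python3 -m jog 'ROWS'. ROWS is JSON, a list of rows, each a list of 7 numbers: the shift along the tool's x, y, z in units of 0.25 m (1.0 is 0.25 m), then the turn, a rotation vector about the tool's x, y, z in units of pi/4 rad (1.0 is pi/4 rad), then the closure, from -1 (fully open) to 1 (shut). In form: [[tx, ty, tz, ax, ay, az, jaw], ...]. A call has 1 to 20 rows; each row shifts and turns the commanded pose from where the row before left it, along the tool's axes as they then stand; what a row does not reach is not made up. A row lasts 1/8 s, in which the tool goes at most 62.5 mm and 10.7 degrees, less where a joint would pass 70% of its speed; a pose out of reach is approached as far as the arm can. A call with a number of a shift or a turn outside -1 to 1 is refused whole. A call with a gripper value outside its range is refused whole. The fingers move at their own pace and stop on an object; the grip force is fixed at half the most. Time passes only in rows, so rows that do not move let the fingers close. It gives the time, the measured TCP pose, the force and the opening at its end, in the units of the state.
- telemetry.observe(): the state, without advancing time (a new reading comes with each control period).
- eyes.grab_frame(name): name is "scene" or "side" or "wrist"; returns a dict with "img" (400x640x3 uint8, red, green, blue), "z_map" (400x640 float32, mm along the optical axis (not along the pixel's ray), 0 where there is no reading), "fx", "fy", "cx", "cy" (pixels), "D" ([k1, k2, p1, p2, k3] as OpenCV has them; the pictures are not rectified), "position" and "rotation" of the camera in the world. Camera axes: x right, y down, z forward; pixel columns grow to the right and rows downward; lengths in mm; the calibration is good to about 2 mm. A picture is of the moment at which its call begins.
- workorder.close_job(): hands the job in, once; it reports no verdict.
Trained networks look in the newest picture that a camera, given by its name, has taken for a name from the list of things; names that differ only in an ending like _2 or _b are one class to them, and where a whole thing is asked for, a point or a joint stands for the part that bears it (a point fixed in the world has none). Each returns a list of dicts, best first, with "confidence" (0 to 1); they miss things now and then, are a little off and sometimes report something else, mostly with a low value. They report only what shows in the picture. A call takes as long as a camera call. They do not tell look-alikes from the thing itself.
- eyes.search_frame(label, camera): "position" ([x, y, z] in mm, in world coordinates, good to about 4 mm: the middle of the surface that is visible of it).
- eyes.trace(label, camera): "pixels" (400x640 bool, what is visible of it).
The state is a dict: "clock": time; "q": joint angles; "joint_vel": joint speeds; "tau": joint torques, N m; "ee_pos": TCP position; "orientation": TCP orientation; "force": force on the tool from outside, world axes, zero at the start; "torque": the same for the moment, N m; "grip_width": finger opening in mm.
Only numpy, scipy, OpenCV 4.12 (cv2) and the standard library are available. Lean on these libraries where they do the work, as an engineer would, in place of code of your own. Each camera call takes 0.05 s, during which the arm holds its last target.

### The job

The strip-down is finished, so close the two open parts pots on the bench: put the blue lid on the blue pot and the green lid on the green pot, knob up, each fully home so that it sits level on the rim. Leave the pots standing upright where they are. The yellow lid and the red pot, which is already closed, are not part of the job.

Things in the scene. Friction and masses are not known exactly. Their poses are not given: they have to be found in the camera images.
- blue_pot: open blue plastic parts pot (0.45 kg, loose), a round cup standing upright with some screws and nuts at its bottom, below 20 mm: 55 mm tall, 76 mm outer diameter at the rim, 4 mm wall, mouth 68 mm across. Origin: centre of its underside, z up; rim at 55 mm
- green_pot: open green plastic parts pot (0.45 kg, loose), a round cup standing upright with some screws and nuts at its bottom, below 20 mm: 55 mm tall, 76 mm outer diameter at the rim, 4 mm wall, mouth 68 mm across. Origin: centre of its underside, z up; rim at 55 mm
- blue_lid: loose blue plastic lid (0.06 kg), knob up. Tapered plug below: 14 mm deep, 44 mm diameter at its foot, 62 mm at its top; then a disc 80 mm in diameter, 5 mm thick; then an upright cylindrical knob to hold it by, 26 mm diameter, 32 mm tall. Origin: centre of the plug's foot, z up; disc top at 19 mm, knob top at 51 mm. Fully home, the disc rests on the rim and the origin is 41 mm above the pot's
- green_lid: loose green plastic lid (0.06 kg), knob up. Tapered plug below: 14 mm deep, 44 mm diameter at its foot, 62 mm at its top; then a disc 80 mm in diameter, 5 mm thick; then an upright cylindrical knob to hold it by, 26 mm diameter, 32 mm tall. Origin: centre of the plug's foot, z up; disc top at 19 mm, knob top at 51 mm. Fully home, the disc rests on the rim and the origin is 41 mm above the pot's
Things that resemble listed ones, but are neither listed nor needed, are in the scene too. Leave any white look-alike of the blue_lid alone.

How it is judged (in metres and radians):
At the end, for the whole second after the job is handed in: Blue lid on blue pot, green lid on green pot, knob up: each centred within 10 mm, home on the rim (lid origin 36 to 45 mm above the pot's), lid and pot within 10 degrees of level, at rest, each pot less than 50 mm from where it stood (horizontal distance between blue_lid and blue_pot below 0.01 m and z of blue_lid in the frame of blue_pot between 0.036 and 0.045 m and angle between each of blue_lid, blue_pot, green_lid, green_pot's own z axis and vertical below 0.18 rad and distance of each of blue_pot, green_pot from where it was at the start of the episode below 0.05 m and linear speed of each of blue_lid, blue_pot, green_lid, green_pot below 0.02 m/s and horizontal distance between green_lid and green_pot below 0.01 m and z of green_lid in the frame of green_pot between 0.036 and 0.045 m); the robot touches nothing.
It also fails if it takes over 54 s, if anything falls off the work surface, if the arm or the gripper's body presses on something with over 40 N, if the wrist force passes 120 N, or if a joint passes its speed limit or range.

## Working session

There is one attempt and no reset: what is moved stays moved. The work goes in short steps, Python scripts to look and compute and a shell command to move; the robot and the scene stay as the last step left them, time stands still between calls to the robot, and variables do not carry over. Pictures are saved under pics/ and viewed, and the job is handed in when it is done.

```bash
mkdir -p pics; python3 - <<'E'
from bench import telemetry, eyes
import cv2
s=telemetry.observe(); print(s['clock'],s['ee_pos'],s['orientation'],s['grip_width'],s['q'])
for n in ("scene","side"):
    f=eyes.grab_frame(n); cv2.imwrite(f"pics/{n}0.png",f['img'][:,:,::-1])
    print(n,f['position'],f['fx'],f['D'])
E
```

```text
0.0 [163.19729832 628.97479428 403.63006446] [[-9.67973163e-01  2.51053414e-01 -3.72028728e-04]
 [ 2.51053670e-01  9.67971431e-01 -1.83394243e-03]
 [-1.00304329e-04 -1.86860624e-03 -9.99998249e-01]] 85.65020485959695 [-1.3028719   0.32182074 -0.07009389  1.45166434  0.02260716  1.37076609
 -0.05688476]
scene [1039.17268336 -769.19206278  762.79931767] 473.02375849487225 [-0.06873871  0.          0.          0.          0.        ]
side [ 109.02059952 -781.16715318  885.14014141] 460.65713411797634 [0.03892256 0.         0.         0.         0.        ]
```

View pics/scene0.png

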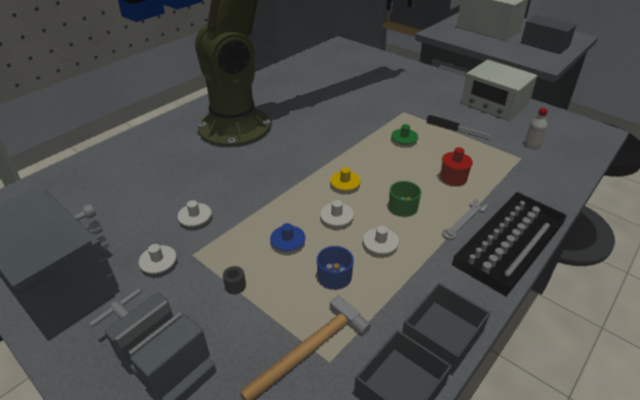

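View pics/side0.png

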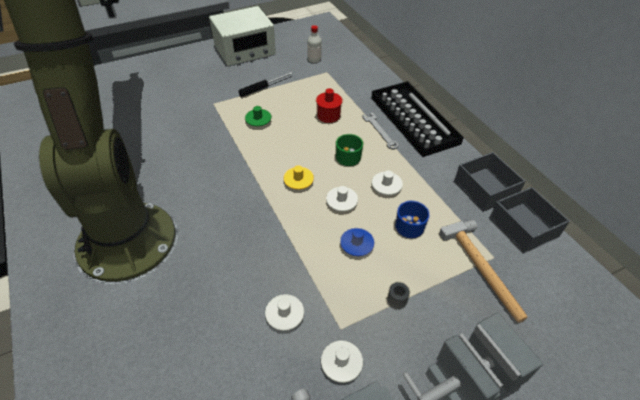

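```bash
cat > h.py <<'E'
import numpy as np, cv2
from bench import telemetry, eyes
def cloud(f):
    K=np.array([[f['fx'],0,f['cx']],[0,f['fy'],f['cy']],[0,0,1.]])
    v,u=np.mgrid[0:400,0:640].astype(np.float32)
    p=cv2.undistortPoints(np.stack([u.ravel(),v.ravel()],1)[:,None],K,np.array(f['D'],float))[:,0]
    z=f['z_map'].ravel()[:,None]
    P=np.hstack([p*z,z])@np.array(f['rotation']).T+np.array(f['position'])
    P[z[:,0]==0]=np.nan
    return P.reshape(400,640,3)
def masks(f):
    h=cv2.cvtColor(f['img'],cv2.COLOR_RGB2HSV); H,S,V=h[...,0],h[...,1],h[...,2]
    return {'blue':(H>105)&(H<130)&(S>120)&(V>30),'green':(H>50)&(H<85)&(S>110)&(V>30)}
def circ(p):
    A=np.c_[2*p,np.ones(len(p))]; s=np.linalg.lstsq(A,(p**2).sum(1),rcond=None)[0]
    return s[:2],np.sqrt(s[2]+s[0]**2+s[1]**2)
E
python3 - <<'E'
from h import *
for n in ("scene","side"):
    f=eyes.grab_frame(n); P=cloud(f)
    for c,m in masks(f).items():
        ok=m&np.isfinite(P[...,0])&(P[...,2]>0)&(P[...,2]<90)&(np.hypot(P[...,0],P[...,1])<950)
        k,l,st,ce=cv2.connectedComponentsWithStats(ok.astype(np.uint8))
        for i in range(1,k):
            if st[i,4]<60: continue
            q=P[l==i]; print(n,c,ce[i].round(),st[i,4],'zpct',np.nanpercentile(q[:,2],[2,25,50,75,98]).round(1),'xy med',np.median(q[:,:2],0).round(1))
            for lo,hi in((8,23),(42,53),(50,60)):
                g=q[(q[:,2]>lo)&(q[:,2]<hi)]
                if len(g)>8:
                    cc,r=circ(g[:,:2]); print('   ',lo,hi,len(g),'mid',((g[:,:2].max(0)+g[:,:2].min(0))/2).round(1),'span',np.ptp(g[:,:2],axis=0).round(1),'mean',g.mean(0).round(1),'circ',cc.round(1),r.round(1))
    for lab in('blue_lid','green_lid','blue_pot','green_pot'):
        print(n,lab,[(np.round(d['position']),round(d['confidence'],2)) for d in eyes.search_frame(lab,n)][:6])
E
```

```text
scene blue [287. 238.] 606 zpct [16.5 18.1 19.2 20.7 51.7] xy med [ 484.5 -259. ]
    8 23 509 mid [ 478.6 -252.9] span [78.8 77.2] mean [ 483.4 -257.    18.9] circ [ 478.7 -253. ] 28.8
    42 53 77 mid [ 480.2 -253.5] span [23.8 24.2] mean [ 480.1 -253.8   50.2] circ [ 479.5 -253.6] 9.3
    50 60 57 mid [ 480.2 -252.5] span [23.8 22.2] mean [ 479.2 -252.7   51.2] circ [ 479.1 -252.8] 8.6
scene blue [334. 262.] 260 zpct [ 3.1 21.  52.5 54.4 56.8] xy med [ 616.4 -254.9]
    8 23 20 mid [ 613.2 -247.8] span [48.1 41.3] mean [ 607.2 -244.2   12.9] circ [ 623.8 -261.5] 34.2
    42 53 67 mid [ 622.3 -259.6] span [73.8 71.8] mean [ 621.6 -256.5   51. ] circ [ 622.  -259.9] 35.0
    50 60 175 mid [ 622.7 -260.3] span [74.7 72.9] mean [ 623.2 -262.9   53.7] circ [ 622.7 -260.1] 35.2
scene blue [332. 258.] 70 zpct [ 8.1 17.1 22.6 31.4 41.6] xy med [ 597.9 -238.3]
    8 23 34 mid [ 599.  -239.5] span [16.9 20.8] mean [ 597.8 -238.2   16.8] circ [ 604.6 -244.7] 11.8
scene green [404. 135.] 279 zpct [15.9 18.5 19.7 21.7 52.5] xy med [446.3 268.9]
    8 23 223 mid [441.  275.3] span [77.1 76.3] m
[... 1788 characters left out ...]
t [ 7.3 22.5 34.4 47.  57.3] xy med [605.5  11.8]
    8 23 150 mid [604.9  19.1] span [71.9 72.5] mean [604.6  15.   16. ] circ [606.2  19.5] 34.5
    42 53 156 mid [605.4  19.1] span [72.  75.2] mean [606.8  18.9  47.2] circ [605.8  19.2] 35.3
    50 60 113 mid [605.4  17.4] span [72.7 76.3] mean [603.2  11.   54.1] circ [605.7  18.9] 35.4
side blue_lid [(array([ 636., -133.,   19.]), 0.96), (array([ 505., -126.,   19.]), 0.95), (array([ 310., -486.,   18.]), 0.86), (array([ 471., -262.,   19.]), 0.8), (array([ 250., -352.,   15.]), 0.74)]
side green_lid [(array([433., 272.,  18.]), 0.89)]
side blue_pot [(array([ 625., -256.,   35.]), 0.7)]
side green_pot [(array([607.,  21.,  33.]), 0.61)]
```

Candidates, in scene-picture pixels:
- **Blue lid:** the only blue one is at (288,238). The white look-alikes are at (337,213), (381,240), (195,213) and (157,258), and the yellow lid is at (345,180).
- **Green lid:** (404,135), the only one.
- **Pots:** blue (335,267), green (404,198). The red one at (456,167) is closed.

Next is a close crop to check these.

```bash
python3 - <<'E'
import cv2
a=cv2.imread('pics/scene0.png')
cv2.imwrite('pics/crop0.png',cv2.resize(a[115:300,240:490],None,fx=3,fy=3,interpolation=2))
E
```

```text
(no output)
```

View pics/crop0.png

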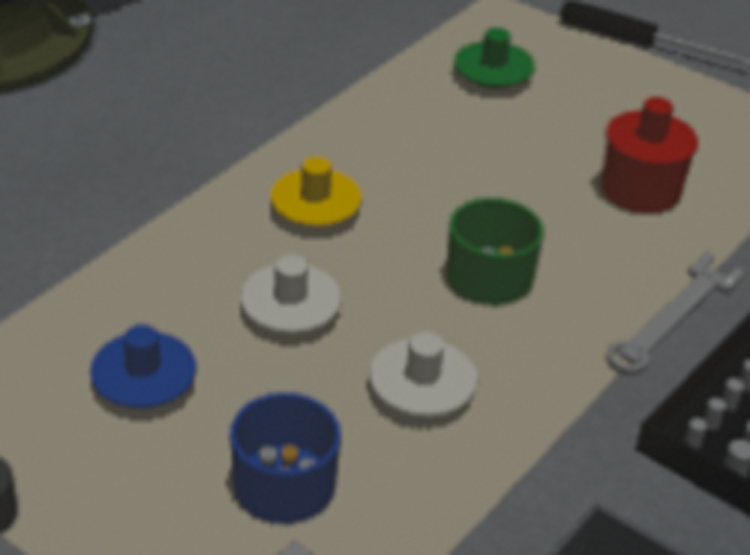

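```bash
python3 -m jog '[[-0.07,-0.055,0.02,0,0,0,-1],[-0.143,-0.11,0.041,0,0,0,-1],[-0.143,-0.11,0.041,0,0,0,-1],[-0.143,-0.11,0.041,0,0,0,-1],[-0.143,-0.11,0.041,0,0,0,-1],[-0.143,-0.11,0.041,0,0,0,-1],[-0.143,-0.11,0.041,0,0,0,-1],[-0.143,-0.11,0.041,0,0,0,-1],[-0.143,-0.11,0.041,0,0,0,-1],[-0.143,-0.11,0.041,0,0,0,-1],[-0.073,-0.055,0.025,0,0,0,-1],[0,0,0,0,0,0,-1],[0,0,0,0,0,0,-1]]'
```

```text
clock: 2.22
ee_pos: [439.6, 274.4, 301.5]
orientation: [[-0.968, 0.25, -0.0], [0.25, 0.968, 0.001], [0.0, 0.001, -1.0]]
force: [0.6, 1.5, 0.4]
grip_width: 85.4
```

The crop shows one blue lid at (143,370), one green lid at (495,62), and the open blue (285,455) and green (492,250) pots; white and yellow lids stand apart. The choice holds. Next I check with the wrist camera.

```bash
cat > w.py <<'E'
from h import *
import sys
c=sys.argv[1]; f=eyes.grab_frame('wrist'); P=cloud(f); cv2.imwrite(f'pics/{sys.argv[2]}.png',f['img'][:,:,::-1])
s=telemetry.observe(); print(s['clock'],s['ee_pos'].round(1) if hasattr(s['ee_pos'],'round') else s['ee_pos'],s['grip_width'])
ok=masks(f)[c]&np.isfinite(P[...,0])&(P[...,2]>0)
k,l,st,ce=cv2.connectedComponentsWithStats(ok.astype(np.uint8))
for i in range(1,k):
    if st[i,4]<300: continue
    q=P[l==i]; print(c,ce[i].round(),st[i,4],np.percentile(q[:,2],[2,25,50,75,98]).round(1))
    for lo,hi in((8,30),(45,62),(85,100)):
        g=q[(q[:,2]>lo)&(q[:,2]<hi)]
        if len(g)>50: print('  ',lo,hi,len(g),'mid',((g[:,:2].max(0)+g[:,:2].min(0))/2).round(1),'span',np.ptp(g[:,:2],axis=0).round(1),'z',np.median(g[:,2]).round(1),'circ',[x.round(1) for x in circ(g[:,:2])])
E
python3 w.py green w1
```

```text
2.275 [439.5 274.7 301.6] 85.3344382671789
green [318. 193.] 8552 [17.6 18.6 19.1 19.8 51.5]
   8 30 7180 mid [440.3 277.1] span [78.3 77.7] z 18.9 circ [array([441.1, 276.8]), np.float64(29.6)]
   45 62 1192 mid [440.6 276.7] span [25.5 25.5] z 50.8 circ [array([440. , 276.9]), np.float64(9.1)]
```

View pics/w1.png

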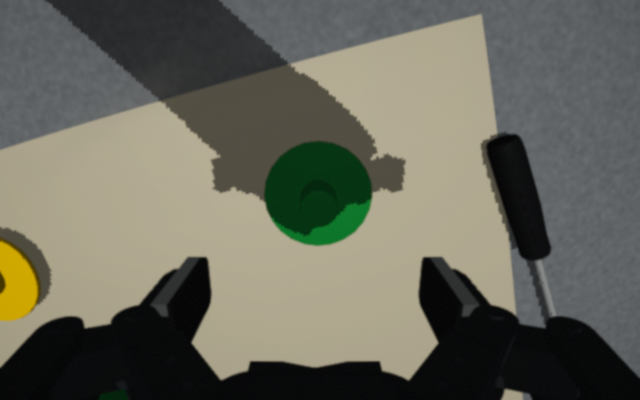

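The wrist picture shows the green lid at (318,193), between the open jaws in y and with nothing beside it. I descend and grasp.

```bash
python3 -m jog '[[0,0.006,0.06,0,0,0,-1],[0,0,0.12,0,0,0,-1],[0,0,0.12,0,0,0,-1],[0,0,0.08,0,0,0,-1],[0,0,0.036,0,0,0,-1],[0,0,0,0,0,0,-1],[0,0,0,0,0,0,-1],[0,0,0,0,0,0,1],[0,0,0,0,0,0,1],[0,0,0,0,0,0,1],[0,0,0,0,0,0,1],[0,0,0,0,0,0,1],[0,0,0,0,0,0,1],[0,0,0,0,0,0,1]]'
```

```text
clock: 4.03
ee_pos: [440.9, 274.9, 197.7]
orientation: [[-0.968, 0.251, 0.001], [0.251, 0.968, 0.001], [-0.001, 0.001, -1.0]]
force: [0.0, -0.2, 6.0]
grip_width: 24.2
```

```bash
python3 -m jog '[[0,0,-0.05,0,0,0,1],[0,0,-0.1,0,0,0,1],[0,0,-0.1,0,0,0,1],[0,0,-0.1,0,0,0,1],[0,0,-0.1,0,0,0,1],[0,0,-0.05,0,0,0,1],[0,0,0,0,0,0,1],[0,0,0,0,0,0,1]]'; python3 w.py green w2
```

```text
clock: 5.03
ee_pos: [440.2, 274.5, 321.1]
orientation: [[-0.968, 0.251, -0.002], [0.251, 0.968, -0.001], [0.001, -0.001, -1.0]]
force: [0.5, -0.5, -1.8]
grip_width: 23.9
5.075 [440.2 274.4 321. ] 24.316514190051148
green [314. 239.] 16776 [141.1 142.1 142.6 159.6 175. ]
```

View pics/w2.png

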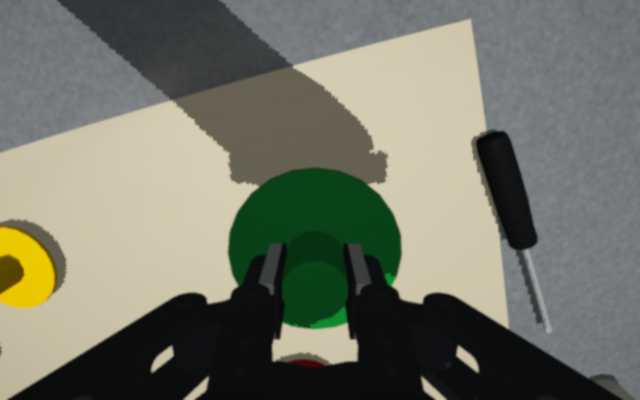

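Held: knob between the pads at (314,265), disc level at z≈142. I measure the lid's offset from the tool axis.

```bash
cat > off.py <<'E'
from h import *
import sys
c=sys.argv[1]; f=eyes.grab_frame('wrist'); P=cloud(f); s=telemetry.observe()
T=np.array(s['ee_pos']);R=np.array(s['orientation'])
Q=(P-T)@R; m=masks(f)[c]
# disc: depth fits + plane
g=Q[m&(np.abs(Q[...,2]-179)<5)]
A=np.c_[g[:,:2],np.ones(len(g))]; pl=np.linalg.lstsq(A,g[:,2],rcond=None)[0]; print('disc plane tilt(rad) & z',pl.round(3))
hull=cv2.convexHull(g[:,:2].astype(np.float32))[:,0]
print('disc mid',((g.max(0)+g.min(0))/2).round(1),'span',np.ptp(g,axis=0).round(1),'enclosing',cv2.minEnclosingCircle(hull),'hullcirc',circ(hull.astype(float)))
k=Q[m&(np.abs(Q[...,2]-147)<4)]; 
if len(k)>20: print('knob mid',((k.max(0)+k.min(0))/2).round(1),'span',np.ptp(k,axis=0).round(1),len(k))
E
python3 off.py green
```

```text
disc plane tilt(rad) & z [ 1.00000e-03 -0.00000e+00  1.78809e+02]
disc mid [  0.9  -0.3 177.8] span [79.  77.7  7.5] enclosing ((0.7552932500839233, -0.07086894661188126), 39.60659408569336) hullcirc (array([ 0.84914253, -0.16877291]), np.float64(39.06369113508161))
knob mid [ 7.000e-01 -1.000e-01  1.471e+02] span [26.3 52.   7.7] 3478
```

```bash
python3 -m jog '[[-0.07,-0.064,0,0,0,0,1],[-0.127,-0.1155,0,0,0,0,1],[-0.127,-0.1155,0,0,0,0,1],[-0.127,-0.1155,0,0,0,0,1],[-0.127,-0.1155,0,0,0,0,1],[-0.127,-0.1155,0,0,0,0,1],[-0.127,-0.1155,0,0,0,0,1],[-0.07,-0.064,0,0,0,0,1],[0,0,0,0,0,0,1],[0,0,0,0,0,0,1]]'; python3 off.py green; cat > pot.py <<'E'
from h import *
import sys
c=sys.argv[1]; x,y=float(sys.argv[2]),float(sys.argv[3])
for n in('wrist','scene','side'):
    f=eyes.grab_frame(n); P=cloud(f); cv2.imwrite(f'pics/{sys.argv[4]}_{n}.png',f['img'][:,:,::-1])
    g=P[masks(f)[c]&(np.hypot(P[...,0]-x,P[...,1]-y)<55)]
    for lo,hi in((25,50),(50,60)):
        r=g[(g[:,2]>lo)&(g[:,2]<hi)]
        if len(r)>40: print(n,lo,len(r),'mid',((r.max(0)+r.min(0))/2).round(1),'span',np.ptp(r,axis=0).round(1),'circ',[k.round(1) for k in circ(r[:,:2])])
E
python3 pot.py green 606 19 p1
```

```text
clock: 6.38
ee_pos: [606.9, 20.5, 321.4]
orientation: [[-0.968, 0.25, -0.002], [0.25, 0.968, 0.001], [0.002, 0.0, -1.0]]
force: [-0.3, -0.2, -0.1]
grip_width: 24.3
disc plane tilt(rad) & z [ 2.00000e-03 -0.00000e+00  1.79048e+02]
disc mid [  0.3  -0.8 178.8] span [80.1 77.6  9.5] enclosing ((0.3222309947013855, -0.6796023845672607), 40.1086311340332) hullcirc (array([ 0.7726272 , -0.54425132]), np.float64(39.137529353332546))
knob mid [  0.6  -0.6 147.6] span [25.7 51.9  6.9] 3435
wrist 25 199 mid [586.2  24.2  37.5] span [32.6 58.4 24.9] circ [array([601.8,  22.4]), np.float64(31.7)]
wrist 50 692 mid [585.5  24.7  53.3] span [31.6 65.2  6.5] circ [array([605.5,  21.4]), np.float64(34.2)]
side 25 334 mid [605.3  20.   37.5] span [72.1 77.1 24.9] circ [array([606.1,  19.3]), np.float64(35.1)]
side 50 104 mid [606.4  18.7  54.8] span [74.  73.3  9.4] circ [array([605.7,  18.7]), np.float64(35.1)]
```

```bash
python3 -m jog '[[0,0,0.05,0,0,0,1],[0,0,0.08,0,0,0,1],[0,0,0.08,0,0,0,1],[0,0,0.05,0,0,0,1],[0,0,0.03,0,0,0,1],[0,0,0.02,0,0,0,1],[0,0,0.015,0,0,0,1],[0,0,0.005,0,0,0,1],[0,0,0,0,0,0,1],[0,0,0,0,0,0,1]]'
```

```text
clock: 7.82
ee_pos: [607.5, 19.4, 240.1]
orientation: [[-0.968, 0.251, 0.001], [0.251, 0.968, 0.0], [-0.001, 0.0, -1.0]]
force: [0.6, 0.2, -1.4]
grip_width: 24.2
```

```bash
python3 -m jog '[[0,0,0.006,0,0,0,1],[0,0,0.004,0,0,0,1],[0,0,0,0,0,0,1]]'; python3 - <<'E'
from h import *
f=eyes.grab_frame('side'); cv2.imwrite('pics/s2.png',cv2.resize(f['img'][60:240,240:500,::-1],None,fx=3,fy=3))
E
```

```text
clock: 8.2
ee_pos: [607.6, 19.3, 238.8]
orientation: [[-0.968, 0.251, 0.001], [0.251, 0.968, 0.001], [-0.001, 0.001, -1.0]]
force: [-3.9, 0.4, 8.6]
grip_width: 24.3
```

View pics/s2.png

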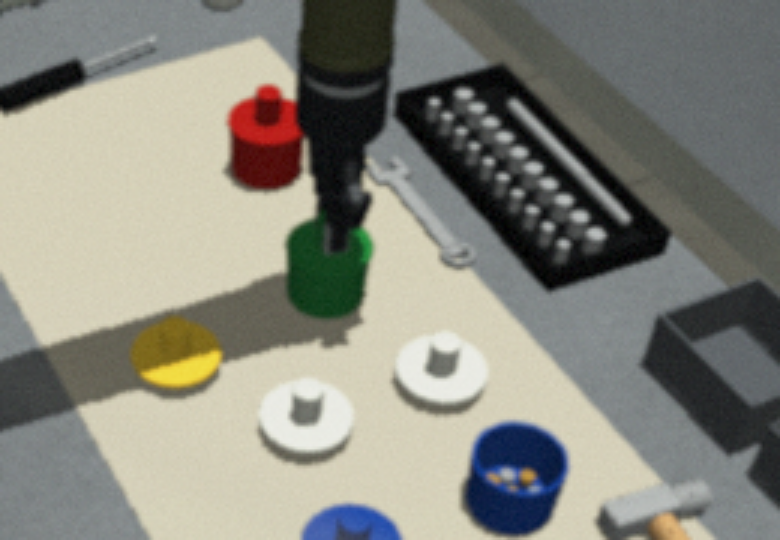

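The lid touches at the expected height (TCP z 238.8, force z 8.6 N), and the picture shows it flush on the green pot at (328,265). I release and rise.

```bash
python3 -m jog '[[0,0,0,0,0,0,0],[0,0,0,0,0,0,-1],[0,0,0,0,0,0,-1],[0,0,0,0,0,0,-1],[0,0,0,0,0,0,-1],[0,0,-0.06,0,0,0,-1],[0,0,-0.12,0,0,0,-1],[0,0,-0.15,0,0,0,-1],[0,0,-0.05,0,0,0,-1],[0,0,0,0,0,0,-1],[0,0,0,0,0,0,-1]]'; python3 w.py green w3
```

```text
clock: 9.62
ee_pos: [606.8, 19.5, 330.9]
orientation: [[-0.968, 0.251, -0.002], [0.251, 0.968, -0.0], [0.002, -0.001, -1.0]]
force: [-0.3, -0.3, -1.7]
grip_width: 85.5
9.675 [606.8  19.5 330.7] 85.11871998098906
green [315. 197.] 9460 [58.5 59.7 60.2 60.9 92.6]
   8 30 68 mid [575.6  28.8] span [10.2 34.6] z 21.8 circ [array([607.1,  21.2]), np.float64(36.1)]
   45 62 7719 mid [606.8  19.6] span [79.3 77.3] z 60.0 circ [array([607.4,  19.5]), np.float64(29.9)]
   85 100 1330 mid [606.8  19.6] span [25.2 25.3] z 91.9 circ [array([606.4,  19.7]), np.float64(9.1)]
```

View pics/w3.png

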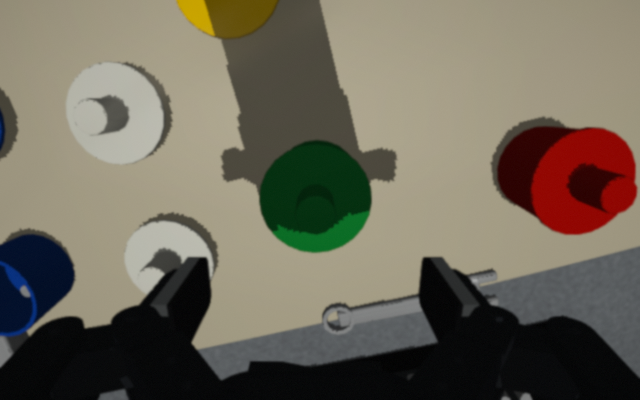

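The green lid sits home at (315,197): disc top z 60, knob top z 92, both as expected. On to the blue lid.

```bash
python3 -m jog '[[0.016,-0.085,0.01,0,0,0,-1],[0.032,-0.17,0.016,0,0,0,-1],[0.032,-0.17,0.016,0,0,0,-1],[0.032,-0.17,0.016,0,0,0,-1],[0.032,-0.17,0.016,0,0,0,-1],[0.032,-0.17,0.016,0,0,0,-1],[0.032,-0.17,0.016,0,0,0,-1],[0.016,-0.082,0.01,0,0,0,-1],[0,0,0,0,0,0,-1],[0,0,0,0,0,0,-1]]'; python3 w.py blue w4
```

```text
clock: 10.92
ee_pos: [478.6, -253.1, 302.9]
orientation: [[-0.968, 0.251, -0.0], [0.251, 0.968, 0.001], [0.001, 0.001, -1.0]]
force: [0.2, -0.9, -0.0]
grip_width: 85.5
10.975 [ 479.  -252.7  303. ] 85.78259292249362
blue [315. 192.] 8495 [17.6 18.6 19.1 19.7 51.5]
   8 30 7135 mid [ 478.5 -252.5] span [78.4 77.9] z 18.9 circ [array([ 479.2, -252.7]), np.float64(29.6)]
   45 62 1185 mid [ 478.3 -252.6] span [25.1 25.2] z 50.8 circ [array([ 478. , -252.5]), np.float64(9.1)]
blue [350. 339.] 3913 [ 4.2 16.  32.7 47.7 55.8]
   8 30 1249 mid [ 615.6 -257.9] span [60.5 65.5] z 19.6 circ [array([ 619.3, -258.9]), np.float64(33.3)]
   45 62 1102 mid [ 606.  -256.5] span [43. 67.] z 53.1 circ [array([ 621.3, -259.6]), np.float64(35.5)]
```

View pics/w4.png

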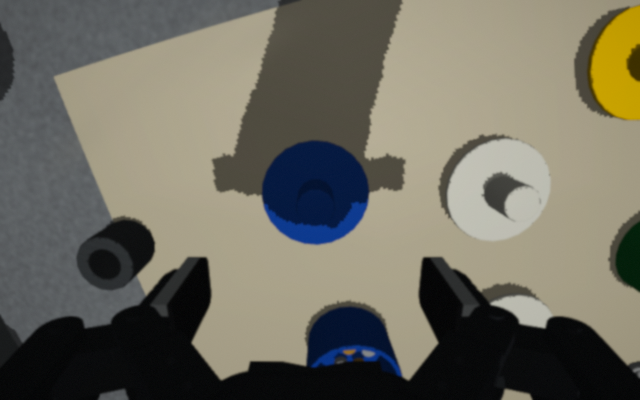

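The blue lid is at (315,192), centred under the tool, with the white lid (498,190) clear of the fingers. I descend, grasp and lift.

```bash
python3 -m jog '[[0,0,0.06,0,0,0,-1],[0,0,0.12,0,0,0,-1],[0,0,0.12,0,0,0,-1],[0,0,0.08,0,0,0,-1],[0,0,0.038,0,0,0,-1],[0,0,0,0,0,0,-1],[0,0,0,0,0,0,-1],[0,0,0,0,0,0,1],[0,0,0,0,0,0,1],[0,0,0,0,0,0,1],[0,0,0,0,0,0,1],[0,0,0,0,0,0,1],[0,0,0,0,0,0,1],[0,0,0,0,0,0,1]]' && python3 -m jog '[[0,0,-0.05,0,0,0,1],[0,0,-0.1,0,0,0,1],[0,0,-0.1,0,0,0,1],[0,0,-0.1,0,0,0,1],[0,0,-0.1,0,0,0,1],[0,0,-0.05,0,0,0,1],[0,0,0,0,0,0,1],[0,0,0,0,0,0,1]]'; python3 w.py blue w5;python3 off.py blue
```

```text
clock: 12.72
ee_pos: [478.9, -253.9, 199.1]
orientation: [[-0.968, 0.251, 0.001], [0.251, 0.968, -0.0], [-0.001, 0.0, -1.0]]
force: [-1.1, 0.1, 5.1]
grip_width: 24.0
clock: 13.72
ee_pos: [478.3, -253.5, 322.7]
orientation: [[-0.968, 0.251, -0.002], [0.251, 0.968, 0.001], [0.002, 0.0, -1.0]]
force: [1.2, 0.3, -1.5]
grip_width: 24.1
13.775 [ 478.3 -253.5  322.6] 24.16388396896005
blue [316. 247.] 18109 [  6.6 142.1 142.7 154.2 175.2]
   8 30 294 mid [ 626. -276.] span [59.9 33.5] z 16.1 circ [array([ 620.8, -262.2]), np.float64(31.6)]
   45 62 523 mid [ 601.4 -274.3] span [33.9 39.6] z 53.7 circ [array([ 616.2, -262.4]), np.float64(30.1)]
disc plane tilt(rad) & z [ 2.00000e-03 -2.00000e-03  1.80192e+02]
disc mid [  0.3   0.  178.5] span [79.8 77.1  9. ] enclosing ((0.35211944580078125, -0.34596771001815796), 39.914459228515625) hullcirc (array([ 0.54886208, -0.01105315]), np.float64(39.14543826539488))
knob mid [ 8.000e-01 -1.000e-01  1.472e+02] span [25.8 51.6  7.6] 3334
```

View pics/w5.png

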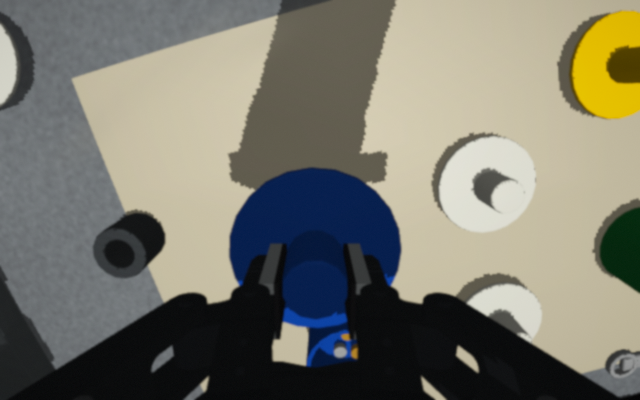

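The blue lid is held level at (315,245), offset under 1 mm. I move it over the blue pot.

```bash
python3 -m jog '[[-0.065,0.013,0,0,0,0,1],[-0.125,0.026,0,0,0,0,1],[-0.125,0.026,0,0,0,0,1],[-0.125,0.026,0,0,0,0,1],[-0.08,0.016,0,0,0,0,1],[-0.045,0.01,0,0,0,0,1],[0,0,0,0,0,0,1],[0,0,0,0,0,0,1]]'; python3 off.py blue; python3 pot.py blue 622 -260.7 p2
```

```text
clock: 14.82
ee_pos: [622.1, -261.3, 323.6]
orientation: [[-0.968, 0.252, -0.001], [0.252, 0.968, 0.0], [0.001, -0.0, -1.0]]
force: [-0.4, -0.1, -0.0]
grip_width: 24.6
disc plane tilt(rad) & z [ 2.00000e-03 -1.00000e-03  1.80472e+02]
disc mid [  0.3   0.2 178.9] span [79.4 77.5  9.8] enclosing ((0.15970593690872192, 0.01819607987999916), 40.01669692993164) hullcirc (array([ 0.34157501, -0.0763369 ]), np.float64(39.35289373160144))
knob mid [ 8.000e-01 -1.000e-01  1.471e+02] span [26.  51.6  7.8] 3325
wrist 25 197 mid [ 602.5 -256.1   37.3] span [34.7 59.1 24.6] circ [array([ 616.8, -258.3]), np.float64(31.3)]
wrist 50 709 mid [ 602.2 -255.2   53.4] span [34.4 64.6  6.4] circ [array([ 621. , -259.1]), np.float64(34.3)]
scene 25 402 mid [ 622.5 -260.4   37.5] span [72.9 74.3 25. ] circ [array([ 622.8, -260.3]), np.float64(34.5)]
scene 50 177 mid [ 622.9 -261.2   54. ] span [73.2 73.4  7.9] circ [array([ 623. , -260.3]), np.float64(35.2)]
side 25 403 mid [ 621.8 -262.4   37.5] span [76.4 75.5 24.9] circ [array([ 621.5, -261.6]), np.float64(35.5)]
side 50 147 mid [ 620.8 -261.8   54.7] span [73.9 73.4  9.3] circ [array([ 621.7, -261.2]), np.float64(35.8)]
```

```bash
python3 -m jog '[[0,0,0.05,0,0,0,1],[0,0,0.08,0,0,0,1],[0,0,0.08,0,0,0,1],[0,0,0.05,0,0,0,1],[0,0,0.03,0,0,0,1],[0,0,0.02,0,0,0,1],[0,0,0.015,0,0,0,1],[0,0,0.006,0,0,0,1],[0,0,0.004,0,0,0,1],[0,0,0.003,0,0,0,1],[0,0,0,0,0,0,1],[0,0,0,0,0,0,1]]'
```

```text
clock: 16.52
ee_pos: [622.8, -261.0, 240.3]
orientation: [[-0.968, 0.251, 0.001], [0.251, 0.968, 0.0], [-0.001, 0.0, -1.0]]
force: [-2.1, 1.7, 5.1]
grip_width: 24.0
```

Contact is at the expected z 240.3. I release and rise.

```bash
python3 -m jog '[[0,0,0,0,0,0,0],[0,0,0,0,0,0,-1],[0,0,0,0,0,0,-1],[0,0,0,0,0,0,-1],[0,0,0,0,0,0,-1],[0,0,-0.06,0,0,0,-1],[0,0,-0.12,0,0,0,-1],[0,0,-0.15,0,0,0,-1],[0,0,-0.05,0,0,0,-1],[0,0,0,0,0,0,-1],[0,0,0,0,0,0,-1]]'; python3 w.py blue w6
python3 - <<'E'
from h import *
for n in('scene','side'):
    f=eyes.grab_frame(n); P=cloud(f); cv2.imwrite(f'pics/end_{n}.png',f['img'][:,:,::-1])
    for c,x,y in(('blue',622,-261),('green',606,19)):
        g=P[masks(f)[c]&(np.hypot(P[...,0]-x,P[...,1]-y)<60)]
        for lo,hi in((10,50),(57,65),(87,97)):
            r=g[(g[:,2]>lo)&(g[:,2]<hi)]
            if len(r)>15: print(n,c,lo,len(r),'mid',((r.max(0)+r.min(0))/2).round(1),'circ',[k.round(1) for k in circ(r[:,:2])])
E
```

```text
clock: 17.9
ee_pos: [622.4, -260.5, 332.7]
orientation: [[-0.968, 0.251, -0.002], [0.251, 0.968, 0.001], [0.002, 0.0, -1.0]]
force: [-0.4, -0.6, 0.4]
grip_width: 85.3
17.95 [ 622.3 -260.6  332.5] 85.56736211259232
blue [314. 196.] 9317 [58.4 59.7 60.2 60.9 92.7]
   8 30 63 mid [ 591.7 -250. ] span [11.5 34.2] z 22.3 circ [array([ 622.3, -259.4]), np.float64(36.0)]
   45 62 7602 mid [ 622.3 -261. ] span [78.8 77.6] z 60.0 circ [array([ 622.9, -261. ]), np.float64(29.8)]
   85 100 1311 mid [ 622.4 -261. ] span [25.5 25.5] z 91.9 circ [array([ 621.9, -260.8]), np.float64(9.1)]
scene blue 10 24 mid [ 644.4 -284.6   30.1] circ [array([ 635.2, -274.1]), np.float64(16.7)]
scene blue 57 423 mid [ 624.1 -262.6   60.1] circ [array([ 624. , -261.5]), np.float64(30.7)]
scene blue 87 67 mid [ 623.6 -262.8   91.4] circ [array([ 623.8, -262.7]), np.float64(8.5)]
scene green 57 400 mid [607.7  17.4  60.8] circ [array([607.5,  17.7]), np.float64(28.4)]
scene green 87 51 mid [607.8  19.5  91.2] circ [array([607. ,  18.2]), np.float64(8.5)]
side blue 10 291 mid [ 609.4 -273.2   30. ] circ [array([ 622.1, -260.3]), np.float64(36.4)]
side blue 57 508 mid [ 621.  -263.1   61.1] circ [array([ 620.2, -264.4]), np.float64(28.8)]
side blue 87 79 mid [ 620.9 -262.5   91.4] circ [array([ 620.2, -263.8]), np.float64(9.3)]
side green 10 247 mid [597.8   2.1  30. ] circ [array([605.2,  18.2]), np.float64(34.0)]
side green 57 331 mid [605.   16.4  61.1] circ [array([605.3,  15.5]), np.float64(28.4)]
side green 87 53 mid [605.3  17.2  91.9] circ [array([604.5,  16.5]), np.float64(9.0)]
```

View pics/w6.png

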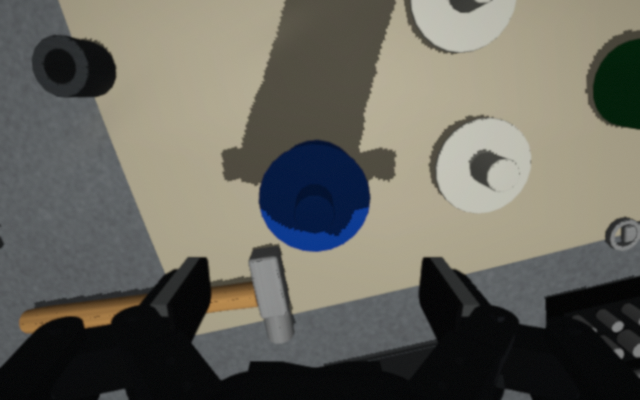

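View pics/end_side.png

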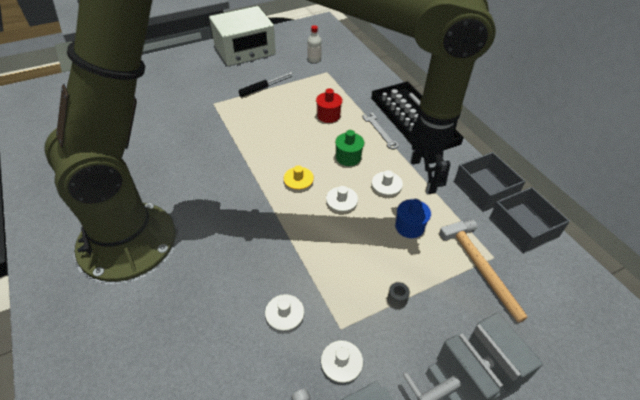

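Both lids are seated level: disc tops at z 60 and knob tops at z 92. They show in the side picture at (349,147) for green and (411,217) for blue, and the gripper is clear.

```bash
python3 -c "
from bench import workorder; print(workorder.close_job())"
```

```text
the job is handed in; nothing more can be done
None
```

Both pots are closed, the green lid on the green pot and the blue lid on the blue pot, knob up. I handed the job in at about 18 s of the 54 s allowed; no verdict was reported.

- **Seating:** the last wrist-camera views put both disc tops at z 60 mm and both knob tops at z 92 mm, which matches fully home and level.
- **Centring and position:** each lid measured within a few millimetres of its pot's original centre, and neither pot visibly moved.
- **Disagreement:** the cameras differ from each other by 2–4 mm, within calibration and partial-view error.
- **Contact:** seating force readings stayed below 10 N. The gripper ended open and about 90 mm above where it released the blue lid, touching nothing.

The yellow lid, the red pot and the white look-alikes were not touched.

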